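# Sweep the draughts into the games tray

### The arm

A 6-joint arm with a two-finger parallel gripper is mounted at the origin on the work surface. World frame = base frame: x ahead of the robot, y to its left, z up, the work surface at z = 0. Lengths are in mm, angles in rad, forces in N, time in s.
With the tool pointing down it reaches from about 300 to 750 mm from the base axis. Payload 8.5 kg.
Tool frame: the origin (TCP) lies between the finger pads; the fingertips stand 17 mm ahead of it and the grasp point (between the pads) lies 2 mm behind it; z points along the fingers, y is the line along which they close (so a half turn about z gives the same grasp; the last joint's range is limited). The gripper opens to 88 mm and grips with 3 to 60 N. Pads are 18 mm wide; open, the fingers measure 123 mm over their backs; the gripper's body (75 mm by 187 mm) begins 45 mm behind the grasp point.
Start: joints at [-1.448, 0.381, 1.297, -0, 1.464, -0.215], TCP at [182.27, -518.901, 255.748] pointing down, gripper open.
Joint ranges: [-3.11, 3.11], [-0.89, 2.33], [0.22, 2.48], [-1.42, 4.56], [0.17, 2.85], [-2.88, 2.88]. Speed limits (rad/s): [2.39, 2.39, 3.14, 3.14, 3.14, 3.14].

### API

Orientations are given as a rotation vector (axis times angle).
In Python, from workcell import manip gives the robot as it stands. The module is installed in compiled form; this text tells all that it offers.
- The arm moves only by the tool jog_arm, never from a script. Its argument "rows" is text: rows parted by semicolons, each of 6 numbers parted by spaces: the shift along the tool's x, y, z in cm, then the turn, a rotation vector about the tool's x, y, z in degrees. In form: tx ty tz wx wy wz; .... A call has 1 to 20 rows; each row shifts and turns the commanded pose from where the row before left it, along the tool's axes as they then stand; what a row does not reach is not made up. A row lasts 1/10 s, in which the tool goes at most 50 mm and 8.59 degrees, less where a joint would pass 70% of its speed; a pose out of reach is approached as far as the arm can. A call is refused whole if a number of a shift passes 5 or a number of a turn 8.59, either way. A call with a gripper value outside its range is refused whole. "grip" is the opening, from -1 (shut) to 1 (fully open), set as the call begins (left out, the last holds). The fingers move at their own pace and stop on an object; the grip force is fixed at half the most. Time passes only in rows, so rows that do not move let the fingers close. It gives the time, the measured TCP pose, the force, the opening and the grip force at its end, in the units of the state.
- manip.get_state(): the state, without advancing time (a new reading comes with each control period).
- manip.capture(name): name is "side" or "top"; returns the picture (480x640x3 uint8, red, green, blue); there is no depth.
- manip.get_calibration(name): a dict with "fx", "fy", "cx", "cy" (pixels), "view" (4x4, takes a point from world to camera coordinates). Camera axes: x right, y up, looking along -z (the intrinsics and any distortion apply to the point x, -y, -z); pixel columns grow to the right and rows downward; lengths in mm; the calibration is good to about 2 mm. A picture is of the moment at which its call begins. get_calibration takes no time and is no camera call.
- manip.finish_job(): hands the job in; it is judged then, once.
The state is a dict: "time_s": time; "joints": joint angles; "qd": joint speeds; "joint_torque": joint torques, N m; "tool_pos": TCP position; "orientation": TCP orientation; "wrist_force": force on the tool from outside, world axes, zero at the start; "ft_torque": the same for the moment, N m; "gripper_width": finger opening in mm; "grasp_force": force on a finger pad.
Only numpy, scipy, OpenCV 4.12 (cv2) and the standard library are available. Lean on these libraries where they do the work, as an engineer would, in place of code of your own. Each camera call takes 0.05 s, during which the arm holds its last target. There are 200 camera calls.

### The job

Clear up after the game: sweep the three draughts pieces along the tabletop with the fingers, in through the open side of the wooden games tray, until each lies wholly inside it. Keep the pieces sliding on the top, never picking them up, and leave the candle, the succulent and the water bottle undisturbed.

Things in the scene. Friction and masses are not known exactly. Their poses are not given: they have to be found in the camera images.
- piece_red: red wooden draughts (checkers) piece, a flat disc 40 mm across and 12 mm thick, about 14 g, lying loose and flat on the top; origin at the centre of its underside
- piece_black: black wooden draughts (checkers) piece, a flat disc 40 mm across and 12 mm thick, about 14 g, lying loose and flat on the top; origin at the centre of its underside
- piece_cream: cream wooden draughts (checkers) piece, a flat disc 40 mm across and 12 mm thick, about 14 g, lying loose and flat on the top; origin at the centre of its underside
- tray: three-sided dark wooden games tray, fixed to the top; its mouth is open towards its own +y, walls on its -y, -x and +x sides, 28 mm high and 8 mm thick; inside 190 mm wide (x) and 120 mm deep (y). It has no floor or sill: thin green felt lies flush with the top, so pieces slide straight in. Origin on the top at the centre of the inside; z up, mouth line at y = +60 mm
- tray_mouth (a point): middle of the mouth line of the tray, on the top (60 mm from the tray origin along its +y); same axes as the tray
- candle: bystander: candle in an aluminium tin, 60 mm across, 50 mm high (wick to 58 mm), loose; origin at the centre of its underside
- succulent: bystander: succulent in a white ceramic pot, 60 mm across, leaves up to 75 mm high, loose; origin at the centre of its underside
- bottle: bystander: clear water bottle with a blue cap, 66 mm across, 210 mm high, loose, standing; origin at the centre of its underside
Not all that is in view belongs to the job. Of the things that look like the piece_black, the smallest one is meant.

How it is judged (in metres and radians):
At the end, for the whole second after the job is handed in: All three pieces lie at rest inside the tray, wholly past its mouth line (3 mm of overhang allowed); candle, succulent and bottle stand upright within 15 mm of where they began (y of piece_red in the frame of tray between -0.06 and 0.043 m and x of piece_red in the frame of tray between -0.095 and 0.095 m and height (world z) of each of piece_red, piece_black, piece_cream below 0.014 m and linear speed of each of piece_red, piece_black, piece_cream below 0.01 m/s and y of piece_black in the frame of tray between -0.06 and 0.043 m and x of piece_black in the frame of tray between -0.095 and 0.095 m and y of piece_cream in the frame of tray between -0.06 and 0.043 m and x of piece_cream in the frame of tray between -0.095 and 0.095 m and distance of each of candle, succulent, bottle from where it was at the start of the episode below 0.015 m and angle between each of candle, succulent, bottle's own z axis and vertical below 0.2 rad); the robot touches nothing.
It fails at once if a draughts piece is picked up (its underside more than 15 mm above the top) (height (world z) of any of piece_red, piece_black, piece_cream above 0.015 m).
It fails at once if the candle, succulent or bottle is displaced by more than 15 mm or tipped (distance of any of candle, succulent, bottle from where it was at the start of the episode above 0.015 m or angle between any of candle, succulent, bottle's own z axis and vertical above 0.3 rad).
It also fails if it takes over 66 s, if anything falls off the work surface, if the arm or the gripper's body presses on something with over 40 N, if the wrist force passes 120 N, or if a joint passes its speed limit or range.

## Working session

There is one attempt and no reset: what is moved stays moved. The work goes in short steps, Python scripts to look and compute and a tool call to move; the robot and the scene stay as the last step left them, time stands still between calls to the robot, and variables do not carry over. Pictures are saved under pics/ and viewed, at most 10 in all, crops included, and the job is handed in when it is done.

Besides the shell and the picture viewer there is one more tool, called after "Call:" by a JSON object that holds its "method" and its "body". jog_arm: Moves the arm, as the interface text tells. Its arguments: {"type":"object","properties":{"rows":{"type":"string"},"grip":{"type":"number"}},"required":["rows"]}

```bash
mkdir -p pics
python3 - <<'E'
from workcell import manip
import cv2,json
for n in("top","side"):
    im=manip.capture(n); cv2.imwrite(f"pics/{n}0.png",im[:,:,::-1])
    print(n,{k:(v.tolist() if hasattr(v,'tolist') else v) for k,v in manip.get_calibration(n).items()})
print(manip.get_state())
E
```

```text
top {'fx': 604.856374726212, 'fy': 604.856374726212, 'cx': 325.0722385036265, 'cy': 237.47112266455167, 'view': [[0.014325921830749514, -0.9998912838342022, -0.003491199806652728, -41.90302584979945], [0.9918095033926335, 0.013766763145099661, 0.1269818302457662, -580.772155009637], [-0.1269199627472255, -0.005281736920507054, 0.9918988992389022, -1517.0582614437208], [0.0, 0.0, 0.0, 1.0]]}
side {'fx': 508.13237403989336, 'fy': 508.13237403989336, 'cx': 320.24457380415106, 'cy': 250.32173699583913, 'view': [[-0.988101586558989, -0.15378198684549554, 0.0025209445571679695, 552.2518542448045], [0.09679435784639503, -0.6090318465500238, 0.7872172903188623, -108.3800917689588], [-0.11952450346565971, 0.7780946667403137, 0.6166705625060819, -955.422473362768], [0.0, 0.0, 0.0, 1.0]]}
{'time_s': 0.1, 'joints': array([-1.44831561e+00,  3.81127111e-01,  1.29813485e+00, -9.98561913e-06,
        1.46357851e+00, -2.15280747e-01]), 'qd': array([-4.74963565e-05, -1.49448075e-03, -2.15745011e-03, -3.95232974e-04,
        2.44659948e-03,  7.96992828e-04]), 'joint_torque': array([ 4.91054408e-03, -4.38655293e+01, -2.24910790e+01,  7.15629151e-02,
        3.42596183e-02, -7.03845285e-05]), 'tool_pos': array([ 182.23518599, -518.70229028,  255.21720848]), 'orientation': array([-3.09566934e+00, -5.27828179e-01, -7.53071531e-05]), 'wrist_force': array([-0.76954169,  0.03703339,  0.74288768]), 'ft_torque': array([-0.00527194,  0.00328715, -0.03876279]), 'grasp_force': 0.0, 'gripper_width': 88.02837402412118}
```

View pics/top0.png

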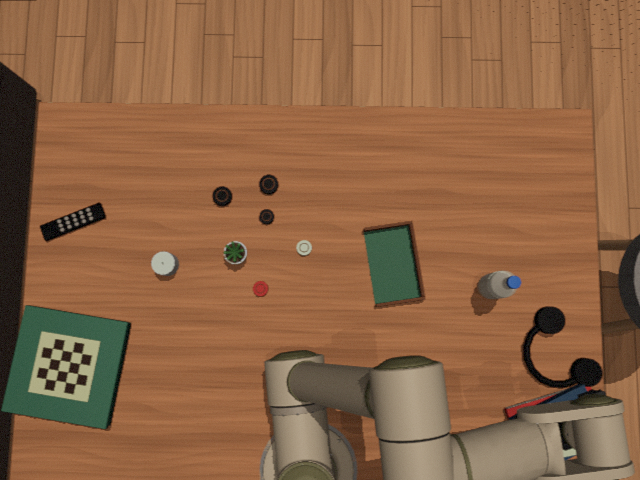

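View pics/side0.png

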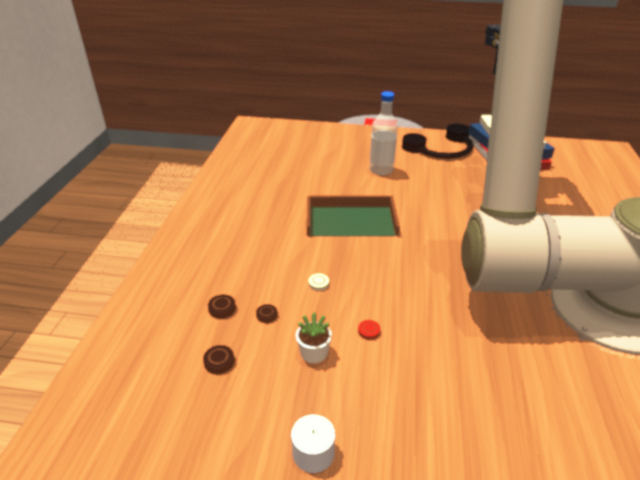

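The pictures show three black discs, at top-view pixels (222,196), (268,184) and (266,217). The smallest is at (266,217). Red is at (260,289), cream at (304,248), the succulent at (235,253), the candle at (164,264) and the bottle at (497,285). The tray is centred near (393,265) with its mouth facing left, which is world +y. Next I'll measure them and check the choice in a close crop.

```bash
cat > h.py <<'E'
import numpy as np,cv2
from workcell import manip
def ray(n,u,v,z):
    c=manip.get_calibration(n);V=np.array(c["view"]);R,t=V[:3,:3],V[:3,3]
    d=R.T@np.array([(u-c["cx"])/c["fx"],-(v-c["cy"])/c["fy"],-1]);o=-R.T@t
    return o+d*(z-o[2])/d[2]
def blobs(im,mask,box,amin=40):
    x0,y0,x1,y1=box;m=np.zeros(mask.shape,np.uint8);m[y0:y1,x0:x1]=mask[y0:y1,x0:x1]*255
    cs,_=cv2.findContours(m,cv2.RETR_EXTERNAL,cv2.CHAIN_APPROX_NONE)
    return [c for c in cs if cv2.contourArea(c)>=amin]
def masks(im):
    h=cv2.cvtColor(im,cv2.COLOR_RGB2HSV).astype(int);H,S,V=h[...,0],h[...,1],h[...,2]
    return dict(red=((H<5)|(H>174))&(S>170)&(V>110),black=V<60,cream=(S<110)&(V>140),green=(H>55)&(H<95)&(S>90)&(V>40))
def pieces(n="top",box=(150,150,440,330),z=12,show=True):
    im=manip.capture(n);M=masks(im);out={}
    for k in M:
        for c in blobs(im,M[k],box):
            if k=="green":
                r=cv2.boxPoints(cv2.minAreaRect(c));print(k,cv2.contourArea(c),[ray(n,*p,0)[:2].round(0).tolist() for p in r])
            else:
                (u,v),r=cv2.minEnclosingCircle(c);p=ray(n,u,v,z);e=ray(n,u+r,v,z)
                print(k,(round(u,1),round(v,1)),p[:2].round(1),"dia",round(2*np.linalg.norm(e-p),1))
    return im
E
python3 - <<'E'
from h import *
im=pieces()
cv2.imwrite("pics/crop1.png",cv2.resize(im[160:320,140:440],None,fx=2.6,fy=2.6,interpolation=cv2.INTER_CUBIC)[:,:,::-1])
for n,z in((("bottle base"),0),):
    print(ray("side",383,168,0).round(),ray("top",487,292,0).round())
print("cap",ray("top",513,282,210).round())
E
```

```text
red (260.0, 288.2) [450.1 132.7] dia 38.5
black (392.5, 263.0) [ 520.1 -209.5] dia 226.2
black (266.2, 216.5) [637.8 121.5] dia 38.1
black (221.7, 196.1) [690.6 240.3] dia 50.9
black (268.2, 184.5) [723.6 118.6] dia 51.3
cream (162.0, 262.0) [514.4 389.5] dia 63.5
cream (303.7, 247.0) [558.7  21.8] dia 41.3
green 59.5 [[462.0, -232.0], [471.0, -274.0], [438.0, -281.0], [428.0, -240.0]]
[ 460. -471.    0.] [ 449. -456.    0.]
cap [ 464. -460.  210.]
```

View pics/crop1.png

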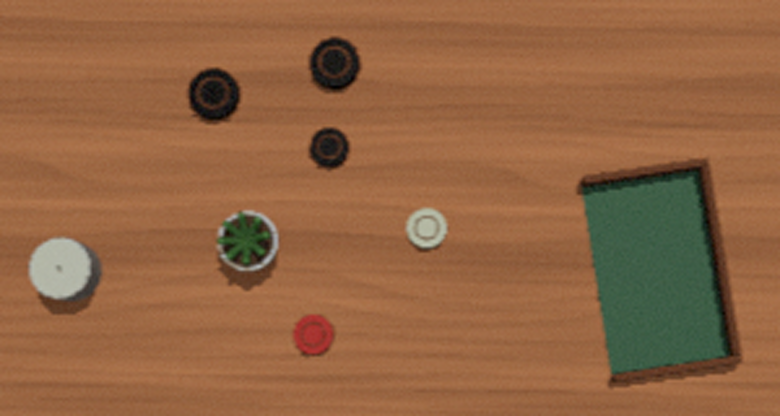

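The crop confirms it: the smallest black disc is at crop (329,147), which is (266,217) in full pixels and measures 38 mm against 51 mm for the other two. The succulent is at crop (247,240), and the mouth corners are at crop (585,190) and (611,373). Next come the tray frame and the pushing lines.

```bash
cat >> h.py <<'E'
def tray():
    im=cv2.imread("pics/top0.png")[:,:,::-1].astype(int);m=(im[...,1]>im[...,0]+8)
    c=max(blobs(im,m,(340,200,440,320)),key=cv2.contourArea)
    P=np.array([ray("top",*p,0)[:2] for p in c[:,0,:]],np.float32)
    (o,wh,a)=cv2.minAreaRect(P);b=cv2.boxPoints((o,wh,a))
    e=[b[1]-b[0],b[2]-b[1]];s=min(e,key=np.linalg.norm);y=s/np.linalg.norm(s);y=y*np.sign(y[1])
    return np.array(o),y,np.array([y[1],-y[0]]),wh
E
python3 - <<'E'
from h import *
o,y,x,wh=tray();print("tray",o.round(1),y.round(3),wh)
suc=ray("top",235,254,45);print("succ",suc.round())
for k,p,tx in(("cream",(558.7,21.8),0),("black",(637.8,121.5),60),("red",(450.1,132.7),-60)):
    p=np.array(p);t=o+tx*x-10*y;d=t-p;L=np.linalg.norm(d);d/=L
    yaw=np.degrees(np.arctan2(-d[1],-d[0])) # tool x points backwards
    print(k,"target",t.round(),"L",L.round(),"dir",d.round(3),"toolx yaw",yaw.round(1),"start tcp",(p-d*45).round(), "end tcp",(t-d*25).round(),"mouth x",((p-o)@x).round(),((p-o)@y).round())
print(ray("top",222,197,12))
E
```

```text
tray [ 518.7 -208.2] [-0.163  0.987] (189.2884063720703, 119.13864135742188)
succ [535. 195.  45.]
cream target [ 520. -218.] L 243.0 dir [-0.158 -0.987] toolx yaw 80.9 start tcp [566.  66.] end tcp [ 524. -193.] mouth x 77.0 220.0
black target [ 580. -208.] L 335.0 dir [-0.174 -0.985] toolx yaw 80.0 start tcp [646. 166.] end tcp [ 584. -184.] mouth x 171.0 306.0
red target [ 461. -228.] L 361.0 dir [ 0.031 -1.   ] toolx yaw 91.8 start tcp [449. 178.] end tcp [ 460. -203.] mouth x -12.0 348.0
[688.22738299 239.53150698  12.        ]
```

Call:
{"method": "jog_arm", "body": {"rows": "0 0 0 0 0 -7.4;0 0 0 0 0 -7.4;0 0 0 0 0 -7.4;0 0 0 0 0 -7.4;0 0 0 0 0 -7.4;0 0 0 0 0 -7.4;0 0 0 0 0 -7.4;0 0 0 0 0 -7.4;0 0 0 0 0 -7.4;0 0 0 0 0 -7.4;0 0 0 0 0 0", "grip": -0.5}}

```text
time_s: 1.25
tool_pos: [182.2, -518.8, 255.5]
orientation: [-2.154, -2.286, -0.001]
wrist_force: [0.4, 0.2, -0.3]
gripper_width: 22.4
grasp_force: 0.0
```

```bash
cat >> h.py <<'E'
from scipy.spatial.transform import Rotation as Ro
def go(*targets):
    "chain of (x,y,z) TCP targets at the present orientation: tool-frame shift in cm"
    s=manip.get_state();R=Ro.from_rotvec(s["orientation"]).as_matrix();p=np.array(s["tool_pos"])
    print("t",round(s["time_s"],1),"tcp",p.round(1),"yaw",np.degrees(np.arctan2(R[1,0],R[0,0])).round(1),"tilt",np.degrees(np.arccos(-R[2,2])).round(2),"w",round(s["gripper_width"],1),"F",np.round(s["wrist_force"],1))
    for t in targets:
        d=R.T@(np.array(t,float)-p)/10;print(" ->",t,"shift cm",d.round(2),"len",np.linalg.norm(d).round(1));p=np.array(t,float)
def W(tx,ty):
    o,y,x,_=tray();return o+tx*x+ty*y
E
python3 - <<'E'
from h import *
c=np.array([558.7,21.8]);t=W(50,-35);d=(t-c)/np.linalg.norm(t-c);print(d,t)
go((*(c-d*42).round(1),120),(*(c-d*42).round(1),22),(*(t-d*25).round(1),22))
E
```

```text
[ 0.05860348 -0.99828134] [ 573.75224066 -234.60749626]
t 1.2 tcp [ 182.2 -518.8  255.5] yaw 93.4 tilt 0.03 w 22.4 F [ 0.4  0.2 -0.3]
 -> (np.float64(556.2), np.float64(63.7), 120) shift cm [55.91 40.8  13.58] len 70.5
 -> (np.float64(556.2), np.float64(63.7), 22) shift cm [-0.01  0.    9.8 ] len 9.8
 -> (np.float64(572.3), np.float64(-209.7), 22) shift cm [-2.739e+01 -2.000e-02 -2.000e-02] len 27.4
```

Call:
{"method": "jog_arm", "body": {"rows": "3.106 2.267 0.5;3.106 2.267 0.5"}}

```text
$.rows[0]: bad value
```

Call:
{"method": "jog_arm", "body": {"rows": "3.1 2.27 0.7 0 0 0;3.1 2.27 0.7 0 0 0;3.1 2.27 0.7 0 0 0;3.1 2.27 0.7 0 0 0;3.1 2.27 0.7 0 0 0;3.1 2.27 0.7 0 0 0;3.1 2.27 0.7 0 0 0;3.1 2.27 0.7 0 0 0;3.1 2.27 0.7 0 0 0;3.1 2.27 0.7 0 0 0;3.1 2.27 0.7 0 0 0;3.1 2.27 0.7 0 0 0;3.1 2.27 0.7 0 0 0;3.1 2.27 0.7 0 0 0;3.1 2.27 0.7 0 0 0;3.1 2.27 0.7 0 0 0;3.1 2.27 0.7 0 0 0;3.1 2.27 0.7 0 0 0;0 0 0 0 0 0"}}

```text
time_s: 3.15
tool_pos: [558.6, 65.2, 128.6]
orientation: [-2.155, -2.285, -0.0]
wrist_force: [-0.3, -0.7, -0.3]
gripper_width: 22.0
grasp_force: 0.0
```

Run:
```python
from h import *
c=np.array([558.7,21.8]);t=W(50,-35);d=(t-c)/np.linalg.norm(t-c)
go((*(c-d*42).round(1),22),(*(t-d*25).round(1),22))
```

```text
t 3.1 tcp [558.6  65.2 128.6] yaw 93.4 tilt 0.05 w 22.0 F [-0.3 -0.7 -0.3]
 -> (np.float64(556.2), np.float64(63.7), 22) shift cm [-0.14 -0.24 10.66] len 10.7
 -> (np.float64(572.3), np.float64(-209.7), 22) shift cm [-2.739e+01  1.000e-02 -2.000e-02] len 27.4
```

Call:
{"method": "jog_arm", "body": {"rows": "-0.14 -0.24 3 0 0 0;0 0 3 0 0 0;0 0 3 0 0 0;0 0 1.66 0 0 0;0 0 0 0 0 0;0 0 0 0 0 0"}}

```text
time_s: 3.75
tool_pos: [555.3, 60.0, 23.7]
orientation: [2.158, 2.283, 0.0]
wrist_force: [-0.0, 0.0, 0.5]
gripper_width: 22.0
grasp_force: 0.0
```

Call:
{"method": "jog_arm", "body": {"rows": "-0.7 0 0 0 0 0;-1.1 0 0 0 0 0;-1.4 0 0 0 0 0;-1.4 0 0 0 0 0;-1.4 0 0 0 0 0;-1.4 0 0 0 0 0;-1.4 0 0 0 0 0;-1.4 0 0 0 0 0;-1.4 0 0 0 0 0;-1.4 0 0 0 0 0;-1.4 0 0 0 0 0;-1.4 0 0 0 0 0;-1.4 0 0 0 0 0;-1 0 0 0 0 0;-0.6 0 0 0 0 0;0 0 0 0 0 0"}}

```text
time_s: 5.35
tool_pos: [566.2, -127.9, 23.1]
orientation: [2.156, 2.285, -0.0]
wrist_force: [-0.8, 0.8, -0.0]
gripper_width: 21.8
grasp_force: 0.0
```

Run:
```python
from h import *
go((572.3,-209.7,22))
im=manip.capture("side");cv2.imwrite("pics/s1.png",im[:,:,::-1])
```

```text
t 5.3 tcp [ 566.2 -127.9   23.1] yaw 93.3 tilt 0.0 w 21.8 F [-0.8  0.8 -0. ]
 -> (572.3, -209.7, 22) shift cm [-8.2   0.13  0.11] len 8.2
```

View pics/s1.png

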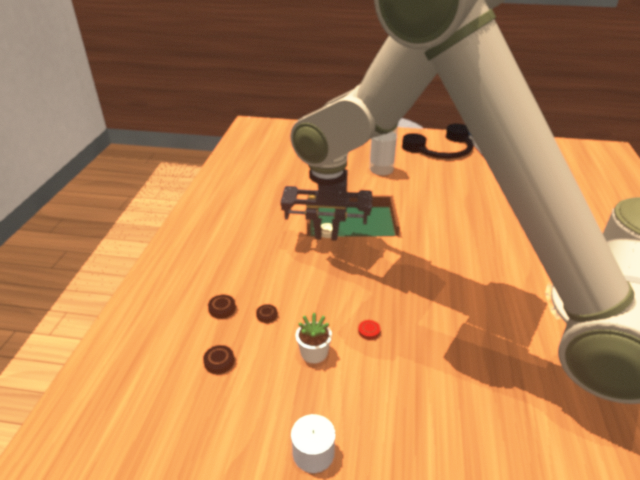

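The cream piece sits at (326,229), between the fingers and at the mouth. I'll carry the push on into the tray, then back off and lift.

Call:
{"method": "jog_arm", "body": {"rows": "-0.7 0.05 0 0 0 0;-1.1 0.05 0 0 0 0;-1.4 0 0 0 0 0;-1.4 0 0 0 0 0;-1.3 0 0 0 0 0;-1.0 0 0 0 0 0;-0.7 0 0 0 0 0;-0.4 0 0 0 0 0;-0.2 0 0 0 0 0;0 0 0 0 0 0;0 0 0 0 0 0"}}

```text
time_s: 6.5
tool_pos: [572.0, -208.6, 23.1]
orientation: [-2.155, -2.286, -0.0]
wrist_force: [-0.3, 0.2, 1.0]
gripper_width: 22.1
grasp_force: 0.0
```

Call:
{"method": "jog_arm", "body": {"rows": "1 0 0 0 0 0;2 0 -1 0 0 0;3 0 -4 0 0 0;3 0 -5 0 0 0;3 0 -4 0 0 0;0 0 0 0 0 8.3;0 0 0 0 0 8.3;0 0 0 0 0 8.3;0 0 0 0 0 8.3;0 0 0 0 0 0"}}

```text
time_s: 7.5
tool_pos: [564.9, -91.8, 156.7]
orientation: [2.719, 1.574, 0.0]
wrist_force: [-0.1, -0.5, 0.2]
gripper_width: 21.9
grasp_force: 0.0
```

Run:
```python
from h import *
b=np.array([637.8,121.5]);dt=np.array([-.5,-.866]);s=(b-dt*34).round(1);t=W(-2,-5);d=(t-b)/np.linalg.norm(t-b);print(d,t)
go((*s,120),(*s,22),(*(b-dt*25+d*150).round(1),22))
```

```text
[-0.3378442  -0.94120205] [ 517.54977387 -213.50577953]
t 7.5 tcp [564.9 -91.8 156.7] yaw 60.2 tilt 0.02 w 21.9 F [-0.1 -0.5  0.2]
 -> (np.float64(654.8), np.float64(150.9), 120) shift cm [25.52 -4.28  3.67] len 26.1
 -> (np.float64(654.8), np.float64(150.9), 22) shift cm [-0.  -0.   9.8] len 9.8
 -> (np.float64(599.6), np.float64(2.0), 22) shift cm [-15.66   2.62  -0.  ] len 15.9
```

Call:
{"method": "jog_arm", "body": {"rows": "2.84 -0.475 0.4 0 0 0;2.84 -0.475 0.4 0 0 0;2.84 -0.475 0.4 0 0 0;2.84 -0.475 0.4 0 0 0;2.84 -0.475 0.4 0 0 0;2.84 -0.475 0.4 0 0 0;2.84 -0.475 0.4 0 0 0;2.84 -0.475 0.4 0 0 0;2.8 -0.48 0.4 0 0 0;0 0 0 0 0 0;0 0 0 0 0 0"}}

```text
time_s: 8.6
tool_pos: [654.5, 150.1, 120.1]
orientation: [-2.715, -1.58, 0.001]
wrist_force: [0.2, -1.0, 0.7]
gripper_width: 22.2
grasp_force: 0.0
```

Run:
```python
from h import *
go((654.8,150.9,23))
im=pieces()
```

```text
t 8.6 tcp [654.5 150.1 120.1] yaw 60.4 tilt 0.03 w 22.2 F [ 0.2 -1.   0.7]
 -> (654.8, 150.9, 23) shift cm [ 0.1  -0.01  9.71] len 9.7
red (261.0, 288.1) [450.2 130.1] dia 36.9
black (264.0, 318.5) [372.6 120.2] dia 57.7
black (392.5, 263.0) [ 520.1 -209.5] dia 226.2
black (267.5, 216.4) [638.  118.2] dia 39.8
black (233.6, 207.5) [660.6 207.9] dia 100.8
black (264.5, 181.0) [732.8 128.7] dia 100.5
cream (161.5, 322.5) [358.6 383.1] dia 67.9
cream (216.0, 321.5) [363.2 243.2] dia 204.0
cream (223.4, 304.0) [408.1 225.9] dia 90.9
cream (162.2, 262.5) [513.1 388.9] dia 62.9
cream (402.0, 243.0) [ 572.8 -234.3] dia 39.7
cream (226.0, 261.0) [519.3 223. ] dia 190.9
cream (233.5, 178.0) [739.7 210.9] dia 122.8
cream (206.5, 200.0) [679.6 280.1] dia 196.4
cream (243.7, 198.0) [686.3 182.2] dia 215.2
green 251.0 [[501.0, -195.0], [514.0, -268.0], [436.0, -281.0], [423.0, -208.0]]
```

Cream is where I planned it. Now black: descend and do the first part of the push.

Call:
{"method": "jog_arm", "body": {"rows": "0.1 0 3 0 0 0;0 0 3 0 0 0;0 0 2.5 0 0 0;0 0 1.2 0 0 0;0 0 0 0 0 0;-0.7 0.12 0 0 0 0;-1.1 0.18 0 0 0 0;-1.4 0.23 0 0 0 0;-1.4 0.23 0 0 0 0;-1.4 0.23 0 0 0 0;-1.4 0.23 0 0 0 0;-1.4 0.23 0 0 0 0;-1.4 0.23 0 0 0 0;-1.4 0.23 0 0 0 0;-1.4 0.23 0 0 0 0;-1.2 0.2 0 0 0 0;-0.9 0.15 0 0 0 0;-0.5 0.1 0 0 0 0;0 0 0 0 0 0"}}

```text
time_s: 10.55
tool_pos: [600.3, 1.3, 23.0]
orientation: [-2.719, -1.574, 0.0]
wrist_force: [0.3, -0.1, 0.1]
gripper_width: 22.1
grasp_force: 0.0
```

Run:
```python
from h import *
go((599,2,22))
im=pieces()
im=manip.capture("side");cv2.imwrite("pics/s2.png",im[150:400,180:480,::-1])
```

```text
t 10.6 tcp [600.3   1.3  23. ] yaw 60.1 tilt 0.01 w 22.1 F [ 0.3 -0.1  0.1]
 -> (599, 2, 22) shift cm [-0.01 -0.15  0.1 ] len 0.2
black (392.5, 263.0) [ 520.1 -209.5] dia 226.2
black (221.6, 196.2) [690.3 240.5] dia 50.7
black (268.2, 184.5) [723.6 118.6] dia 51.3
cream (272.5, 318.0) [374.2  98.4] dia 220.5
cream (201.5, 305.5) [403.5 282.1] dia 194.8
cream (162.0, 262.0) [514.4 389.5] dia 63.5
cream (402.0, 243.0) [ 572.8 -234.3] dia 39.7
cream (308.5, 212.5) [650.   10.9] dia 113.9
cream (302.5, 229.5) [604.7  25.8] dia 224.4
green 50.5 [[491.0, -233.0], [497.0, -272.0], [436.0, -280.0], [430.0, -241.0]]
```

View pics/s2.png

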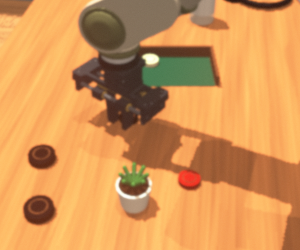

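Black is hidden just ahead of the fingers, as it should be. The decoys at (690,240) and (723,119) are unmoved, and red and the succulent look untouched. I'll pivot 10° about the piece and push it in.

Call:
{"method": "jog_arm", "body": {"rows": "-0.05 -0.22 0 0 0 -5;-0.05 -0.22 0 0 0 -5;-0.9 0 0 0 0 0;-1.2 0 0 0 0 0;-1.4 0 0 0 0 0;-1.4 0 0 0 0 0;-1.4 0 0 0 0 0;-1.4 0 0 0 0 0;-1.4 0 0 0 0 0;-1.4 0 0 0 0 0;-1.4 0 0 0 0 0;-1.4 0 0 0 0 0;-1.4 0 0 0 0 0;-1.4 0 0 0 0 0;-1.4 0 0 0 0 0;-1.2 0 0 0 0 0;-0.8 0 0 0 0 0;-0.4 0 0 0 0 0;-0.2 0 0 0 0 0;0 0 0 0 0 0"}}

```text
time_s: 12.65
tool_pos: [527.9, -186.0, 23.0]
orientation: [-2.571, -1.806, -0.0]
wrist_force: [0.6, 0.0, -0.5]
gripper_width: 21.8
grasp_force: 0.0
```

Call:
{"method": "jog_arm", "body": {"rows": "1 0 0 0 0 0;2 0 -1 0 0 0;3 0 -4 0 0 0;3 0 -5 0 0 0;3 0 -4 0 0 0;0 0 0 0 0 8.3;0 0 0 0 0 8.3;0 0 0 0 0 8.3;0 0 0 0 0 0;0 0 0 0 0 0"}}

```text
time_s: 13.65
tool_pos: [567.1, -76.5, 155.8]
orientation: [-2.897, -1.215, 0.0]
wrist_force: [0.3, 0.7, 0.5]
gripper_width: 21.8
grasp_force: 0.0
```

Run:
```python
from h import *
r=np.array([450.1,131.7]);dt=np.array([-.707,-.707]);s=(r-dt*33).round(1)
go((*s,140),(*s,22))
im=pieces(box=(150,150,430,320))
cv2.imwrite("pics/t2.png",im[140:400,150:470,::-1])
```

```text
t 13.7 tcp [567.1 -76.5 155.8] yaw 45.5 tilt 0.02 w 21.8 F [0.3 0.7 0.5]
 -> (np.float64(473.4), np.float64(155.0), 140) shift cm [  9.95 -22.91   1.59] len 25.0
 -> (np.float64(473.4), np.float64(155.0), 22) shift cm [ 0.   0.  11.8] len 11.8
red (260.0, 288.2) [450.1 132.7] dia 38.5
black (392.0, 265.0) [ 514.9 -208.2] dia 42.8
black (330.5, 246.1) [562. -48.] dia 91.3
black (400.5, 262.0) [ 523.  -230.3] dia 206.0
black (221.7, 196.1) [690.7 240.4] dia 50.9
black (268.2, 184.5) [723.6 118.6] dia 51.3
cream (313.8, 295.2) [434.   -6.6] dia 169.9
cream (162.2, 262.6) [512.8 388.8] dia 62.8
cream (402.0, 243.3) [ 571.9 -234.3] dia 39.0
cream (346.5, 219.0) [634.1 -89. ] dia 123.5
cream (337.7, 239.9) [578.6 -66.7] dia 256.9
green 149.5 [[518.0, -188.0], [531.0, -266.0], [437.0, -280.0], [424.0, -202.0]]
green 40.0 [[603.0, -180.0], [630.0, -184.0], [618.0, -259.0], [590.0, -254.0]]
```

View pics/t2.png

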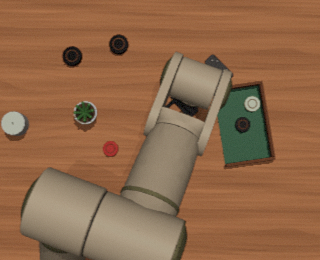

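Black (crop (243,125)) and cream (crop (252,103)) are both in the tray, and red is untouched at crop (110,149). Now red: I'll nudge it diagonally first, so the gripper body stays clear of the succulent.

Call:
{"method": "jog_arm", "body": {"rows": "1.1 -2.55 0 0 0 0;1.1 -2.55 0.2 0 0 0;1.1 -2.55 0.2 0 0 0;1.1 -2.55 0.2 0 0 0;1.1 -2.55 0.2 0 0 0;1.1 -2.55 0.2 0 0 0;1.1 -2.55 0.2 0 0 0;1.1 -2.55 0.2 0 0 0;1.15 -2.51 0.2 0 0 0;0 0 0 0 0 0;0 0 0 0 0 0"}}

```text
time_s: 14.8
tool_pos: [474.5, 154.9, 140.0]
orientation: [2.898, 1.213, 0.0]
wrist_force: [0.1, 1.3, -1.3]
gripper_width: 22.0
grasp_force: 0.0
```

Run:
```python
from h import *
go((473.4,156,23))
```

```text
t 14.8 tcp [474.5 154.9 140. ] yaw 45.4 tilt 0.02 w 22.0 F [ 0.1  1.3 -1.3]
 -> (473.4, 156, 23) shift cm [-0.   -0.16 11.7 ] len 11.7
```

Call:
{"method": "jog_arm", "body": {"rows": "0 -0.16 3 0 0 0;0 0 3 0 0 0;0 0 3 0 0 0;0 0 1.7 0 0 0;0 0 1 0 0 0;0 0 0 0 0 0;-0.7 0 0 0 0 0;-1 0 0 0 0 0;-1.2 0 0 0 0 0;-1.2 0 0 0 0 0;-1.2 0 0 0 0 0;-1.0 0 0 0 0 0;-0.6 0 0 0 0 0;-0.3 0 0 0 0 0;0 0 0 0 0 0;0 0 0 0 0 0"}}

```text
time_s: 16.4
tool_pos: [422.9, 104.8, 22.9]
orientation: [2.9, 1.209, 0.0]
wrist_force: [0.9, 0.7, -0.0]
gripper_width: 22.4
grasp_force: 0.0
```

Run:
```python
from h import *
s=manip.get_state();p=s["tool_pos"][:2];R=Ro.from_rotvec(s["orientation"]).as_matrix();r=p-25.6*R[:2,0]
t=W(-58,5);d=(t-r)/np.linalg.norm(t-r);print("red est",r,"target",t,"d",d,"L",np.linalg.norm(t-r),"yaw",np.degrees(np.arctan2(-d[1],-d[0])))
go((*(r-d*34),23))
for n in("side","top"):
  im=manip.capture(n);m=masks(im)["red"]
  for c in blobs(im,m,(180,200,480,400),25):
    (u,v),q=cv2.minEnclosingCircle(c);print(n,u,v,q,ray(n,u,v,12))
```

```text
red est [404.84283896  86.66011882] target [ 460.66844159 -212.78883934] d [ 0.18327017 -0.98306258] L 304.608234383741 yaw 100.56029617186807
t 16.4 tcp [422.9 104.8  22.9] yaw 45.3 tilt 0.01 w 22.4 F [ 0.9  0.7 -0. ]
 -> (np.float64(398.61165320668493), np.float64(120.08424669645098), 23) shift cm [-0.62 -2.8  -0.01] len 2.9
```

Call:
{"method": "jog_arm", "body": {"rows": "0.6 0 0 0 0 0;0.8 0 -1 0 0 0;0 0 -3 0 0 -7.9;0 0 -3 0 0 -7.9;0 0 -3 0 0 -7.9;0 0 0 0 0 -7.9;0 0 0 0 0 -7.9;0 0 0 0 0 -7.9;0 0 0 0 0 -7.9;0 0 0 0 0 0;0 0 0 0 0 0"}}

```text
time_s: 17.6
tool_pos: [432.7, 114.9, 122.9]
orientation: [2.012, 2.413, 0.0]
wrist_force: [-0.0, -0.1, 0.6]
gripper_width: 22.4
grasp_force: 0.0
```

Run:
```python
from h import *
go((398.6,120.1,123),(398.6,120.1,23))
for n in("side","top"):
  im=manip.capture(n);m=masks(im)["red"]
  for c in blobs(im,m,(180,200,480,400),25):
    (u,v),q=cv2.minEnclosingCircle(c);print(n,u,v,q,ray(n,u,v,12).round(1))
```

```text
t 17.6 tcp [432.7 114.9 122.9] yaw 100.4 tilt 0.01 w 22.4 F [-0.  -0.1  0.6]
 -> (398.6, 120.1, 123) shift cm [ 1.12 -3.26 -0.01] len 3.4
 -> (398.6, 120.1, 23) shift cm [-0. -0. 10.] len 10.0
side 396.58148193359375 313.95184326171875 9.638742446899414 [404.   91.9  12. ]
```

Call:
{"method": "jog_arm", "body": {"rows": "0.7 -1.63 0 0 0 0;0.7 -1.63 0 0 0 0;0 0 3 0 0 0;0 0 3 0 0 0;0 0 3 0 0 0;0 0 1 0 0 0;0 0 0 0 0 0;-0.7 0 0 0 0 0;-1 0 0 0 0 0;-1.3 0 0 0 0 0;-1.4 0 0 0 0 0;-1.4 0 0 0 0 0;-1.4 0 0 0 0 0;-1.4 0 0 0 0 0;-1.4 0 0 0 0 0;-1.4 0 0 0 0 0;-1.4 0 0 0 0 0;-1 0 0 0 0 0;-0.5 0 0 0 0 0;0 0 0 0 0 0"}}

```text
time_s: 19.7
tool_pos: [424.3, -18.7, 23.2]
orientation: [2.009, 2.415, 0.0]
wrist_force: [-0.4, 0.2, -0.3]
gripper_width: 21.5
grasp_force: 0.0
```

Run:
```python
from h import *
t=W(-58,5);d=np.array([.183,-.983])
go((*(t-d*25.6),23))
im=manip.capture("side");m=masks(im)["red"]
for c in blobs(im,m,(180,200,480,400),10):
    (u,v),q=cv2.minEnclosingCircle(c);print(u,v,q,ray("side",u,v,12).round(1))
cv2.imwrite("pics/s3.png",im[150:400,180:480,::-1])
```

```text
t 19.7 tcp [424.3 -18.7  23.2] yaw 100.5 tilt 0.04 w 21.5 F [-0.4  0.2 -0.3]
 -> (np.float64(455.983641593647), np.float64(-187.62403934020995), 23) shift cm [-17.18   0.04   0.02] len 17.2
388.3320617675781 266.7824401855469 7.225290298461914 [425.5 -40.   12. ]
```

View pics/s3.png

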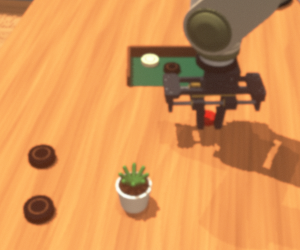

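Red sits cradled between the fingers at crop (208,118), and black and cream are lying in the tray. I'll push the last 17 cm.

Call:
{"method": "jog_arm", "body": {"rows": "-0.7 0 0 0 0 0;-1.1 0 0 0 0 0;-1.4 0 0 0 0 0;-1.4 0 0 0 0 0;-1.4 0 0 0 0 0;-1.4 0 0 0 0 0;-1.4 0 0 0 0 0;-1.4 0 0 0 0 0;-1.4 0 0 0 0 0;-1.4 0 0 0 0 0;-1.3 0 0 0 0 0;-1.1 0 0 0 0 0;-0.8 0 0 0 0 0;-0.6 0 0 0 0 0;-0.4 0 0 0 0 0;-0.2 0 0 0 0 0;0 0 0 0 0 0;0 0 0 0 0 0"}}

```text
time_s: 21.55
tool_pos: [455.9, -188.9, 22.9]
orientation: [-2.007, -2.416, -0.0]
wrist_force: [0.1, -0.5, -0.6]
gripper_width: 21.9
grasp_force: 0.0
```

Call:
{"method": "jog_arm", "body": {"rows": "1 0 0 0 0 0;2 0 -1 0 0 0;3 0 -4 0 0 0;3 0 -5 0 0 0;3 0 -4 0 0 0;4 0 0 0 0 0;4 0 0 0 0 0;4 0 0 0 0 0;0 0 0 0 0 0;0 0 0 0 0 0"}}

```text
time_s: 22.55
tool_pos: [412.3, 43.5, 155.8]
orientation: [2.005, 2.419, -0.0]
wrist_force: [0.9, 0.1, 0.6]
gripper_width: 22.1
grasp_force: 0.0
```

Run:
```python
from h import *
go()
o,y,x,_=tray();im=manip.capture("top");M=masks(im)
for k in("red","black","cream"):
  for c in blobs(im,M[k],(355,215,425,305)):
    (u,v),q=cv2.minEnclosingCircle(c);p=ray("top",u,v,12)[:2]
    if q<12: print(k,p.round(1),"tray x,y",((p-o)@x).round(1),((p-o)@y).round(1),"r",round(q,1))
cv2.imwrite("pics/t3.png",im[:,:,::-1])
```

```text
t 22.6 tcp [412.3  43.5 155.8] yaw 100.7 tilt 0.01 w 22.1 F [0.9 0.1 0.6]
red [ 458.6 -212.9] tray x,y -60.1 5.3 r 7.5
black [ 514.9 -208.2] tray x,y -3.8 0.6 r 8.2
cream [ 572.8 -234.3] tray x,y 49.1 -34.5 r 7.6
```

View pics/t3.png

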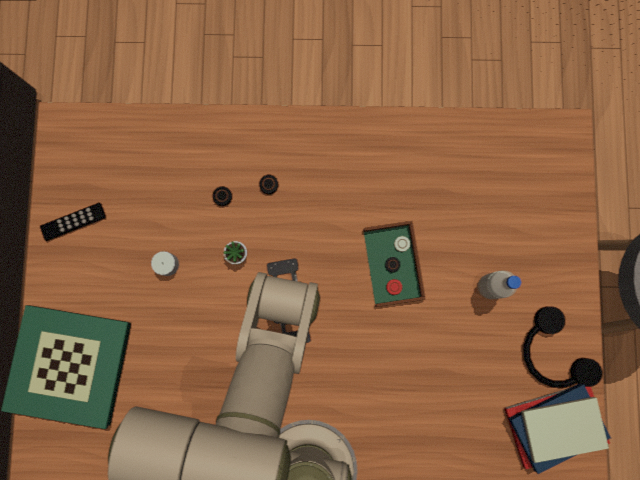

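All three pieces are well inside the tray: red (394,287), black (392,265) and cream (402,243). The candle (164,264), succulent (235,253) and bottle (497,285) have not moved, and the arm is clear.

```bash
python3 -c "
from workcell import manip
print(manip.finish_job())"
```

```text
the job is handed in; nothing more can be done
None
```

I swept all three pieces into the tray and handed the job in after about 23 s; the last picture showed all three inside and the candle, succulent and bottle where they began, but the hand-in returned no verdict.

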